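Right the toppled recipe-card stand and pull its telescopic mast out

TASK

The recipe-card stand has toppled over: first set it upright on its square foot, with its mast still pushed in. Then squeeze the button on the side of its head in fully and, keeping it squeezed, pull the mast up past its first stop to its second stop (fully out), with the foot staying flat on the worktop. Finish while still holding it there, button squeezed and mast fully out, so that I can tighten the collar; do not shove the other things about.

Things in the scene. Friction and masses are not known exactly. Their poses are not given: they have to be found in the camera images.
- stand: Recipe-card stand, 140 mm tall with its mast in, 0.85 kg, loose: dark steel square foot 110 x 110 x 16 mm, aluminium tube of 28 mm diameter on its middle up to 88 mm, black ribbed collar of 33 mm diameter from 88 to 102 mm (leave it alone), then the grey head of the mast. Origin: centre of the foot's underside; z up the tube, x and y along the foot's sides.
- foot_edge (a point): Middle of the +x lower edge of the foot, stand axes. The stand starts lying on the +x side's upper edge (16 mm along z from here) and the head: its z axis points sideways and 18 degrees down, its -x side with the button looks up, its y axis is level. The centre of mass is about 22 mm above the underside, so turned up some 45 degrees it goes over by itself.
- head_center (a point): Centre of the mast's head, a grey block 30 mm (stand x) by 34 mm (stand y) reaching 15.5 mm below this point and 20.5 mm above it, with a card slot in its top. 119.5 mm above the foot's underside when the mast is in. Pinching it across its two bare y faces does not press the button. Axes as the stand's.
- button_face (a point): Middle of the outer face of the button, 18 mm wide (y), 16 mm high (z), standing 6 mm proud of the head's -x face at the height of the head's centre. To press it pinch the head across x at this height, one finger on the button, the other on the bare +x face (36 mm over both, 30 mm with the button in). Axes as the stand's.
- button (a joint): How far the button is pressed: 0 out, 0.006 m fully in (flush). A spring pushes it out with 1.6 N at 0, 6.4 N fully in. The mast is unlatched while this is over about 0.004.
- mast (a joint): How far the mast is out: 0 fully in, 0.040 m first stop, 0.080 m second stop and end of travel. With the button out it is latched (1.5 mm play) at 0, 0.040 or 0.080; let go in between and moved slowly, it catches at the next of these. With the button squeezed it slides with 1 to 2 N of pull and sinks by its own weight if not held. At the second stop more pull (about 8 N) lifts the whole stand.
- tin: Bystander: food tin, 76 mm wide, 58 mm high, loose, at the left; origin under its centre.
- mug: Bystander: striped mug, 92 mm wide, 95 mm high, loose, behind on the right; origin under it.
- tub: Bystander: small tub, 72 mm wide, 71 mm high, loose, behind on the left; origin under it.

How it is judged:
On the way, in this order (a step that is already met when the one before it is completed fails the run):
1. the stand is upright on its foot on the worktop, mast still in (angle between stand's own z axis and vertical below 0.06 rad and height (world z) of stand below 0.005 m and value of joint mast below 0.01 m and linear speed of stand below 0.03 m/s), for 0.2 s.
2. the button is squeezed in while the stand is upright (value of joint button above 0.004 m and angle between stand's own z axis and vertical below 0.15 rad), for 0.1 s.
3. the mast is pulled out to its second stop with the button squeezed (value of joint mast above 0.07 m and value of joint button above 0.004 m), for 0.2 s.
At the end, for the whole second after the job is handed in: The stand is upright (tilt under 0.06 rad) with its foot on the worktop (underside centre under 5 mm up) and still, its mast out to the second stop (over 70 of 80 mm), its button held in (over 4 of 6 mm) and the fingers gripping it with over 4 N (all of step 3 and angle between stand's own z axis and vertical below 0.06 rad and height (world z) of stand below 0.005 m and contact force between the fingers and stand above 4 N and linear speed of stand below 0.03 m/s); the arm keeps its last pose, push and grip.
It fails at once if the tin is shoved more than 40 mm (distance of tin from where it was at the start of the episode above 0.04 m).
It fails at once if the mug is shoved more than 40 mm (distance of mug from where it was at the start of the episode above 0.04 m).
It fails at once if the tub is shoved more than 40 mm (distance of tub from where it was at the start of the episode above 0.04 m).
It also fails if it takes over 53 s, if anything falls off the work surface, if the arm or the gripper's body presses on something with over 40 N, if the wrist force passes 120 N, or if a joint passes its speed limit or range.

ROBOT

A 6-joint arm with a two-finger parallel gripper is mounted at the origin on a cart in front of the work surface, level with it; the furniture and walls round the work are solid. World frame = base frame: x ahead of the robot, y to its left, z up, the work surface at z = 0. Lengths are in m, angles in rad, forces in N, time in s.
With the tool pointing down it reaches from about 0.35 to 0.775 m from the base axis. Payload 7.3 kg.
Tool frame: the origin (TCP) lies on the centre line of the jaws, within the pads' length; the fingertips stand 11 mm ahead of it and the grasp point (between the pads) lies 8 mm behind it; y points along the fingers, z is the direction in which the jaws open and shut, and the axes are right-handed (so a half turn about y gives the same grasp; the last joint's range is limited). The gripper opens to 92 mm and grips with 3 to 60 N. Pads are 19 mm wide; open, the fingers measure 130 mm over their backs; the gripper's body (75 mm by 190 mm) begins 47 mm behind the grasp point.
Start: joints at [1.028, 0.342, 1.524, -0, 1.275, -0.146], TCP at [0.203, 0.484, 0.238] pointing down, gripper open.
Joint ranges: [-2.53, 2.53], [-0.77, 2.02], [0.04, 2.7], [-1, 4.14], [0.28, 2.66], [-3.11, 3.11]. Speed limits (rad/s): [2.57, 2.57, 3.14, 3.14, 3.14, 3.14].

INTERFACE

Orientations are given as [roll, pitch, yaw] about the fixed x, y, z axes, in that order (R = Rz(yaw) Ry(pitch) Rx(roll)).
In Python, from cell import robot, cams gives the robot as it stands.
- The arm moves only by the tool apply_moves, never from a script. Its argument "plan" is a list of rows, each a list of 7 numbers: the shift along the tool's x, y, z in m, then the turn, a rotation vector about the tool's x, y, z in degrees, then the gripper command: -1 is fully open, 1 is shut, values between are in proportion. A call has exactly 5 rows; each row is the pose to reach, as a shift and turn from the pose commanded when the call began, along the tool's axes at that moment; what a row does not reach only later rows make up. A row lasts 1/8 s, in which the tool goes at most 62.5 mm and 10.7 degrees, less where a joint would pass 70% of its speed; a pose out of reach is approached as far as the arm can. A call with a gripper value outside its range is refused whole. The fingers move at their own pace and stop on an object; "squeeze" is the grip in N (left out, the last holds). Time passes only in rows, so rows that repeat a pose let the fingers close, or fill a call up. It gives the time, the measured TCP pose, the force and the opening at its end, in the units of the state.
- robot.observe(): the state, without advancing time (a new reading comes with each control period).
- cams.read_camera(name): name is "scene" or "side" or "wrist"; returns the picture (384x512x3 uint8, blue, green, red); there is no depth.
- cams.calibration(name): a dict with "fx", "fy", "cx", "cy" (pixels), "extrinsics" (4x4, takes a point from world to camera coordinates); the wrist camera has in their place "T_tool_cam" (4x4, takes a point from camera to tool coordinates, whose origin is the TCP and whose axes are the tool frame's). Camera axes: x right, y up, looking along -z (the intrinsics and any distortion apply to the point x, -y, -z); pixel columns grow to the right and rows downward; lengths in m; the calibration is good to about 2 mm. A picture is of the moment at which its call begins: read the wrist's pose just before it. calibration takes no time and is no camera call.
- robot.hand_in(): hands the job in, once; it reports no verdict.
The state is a dict: "time": time; "qpos": joint angles; "qvel": joint speeds; "joint_efforts": joint torques, N m; "tool_pos": TCP position; "tool_rot": TCP orientation; "contact_force": force on the tool from outside, world axes, zero at the start; "torque": the same for the moment, N m; "opening": finger opening in m.
Only numpy, scipy, OpenCV 4.12 (cv2) and the standard library are available. Lean on these libraries where they do the work, as an engineer would, in place of code of your own. Each camera call takes 0.05 s, during which the arm holds its last target. There are 200 camera calls.

## Working session

There is one attempt and no reset: what is moved stays moved. The work goes in short steps, Python scripts to look and compute and a tool call to move; the robot and the scene stay as the last step left them, time stands still between calls to the robot, and variables do not carry over. Pictures are saved under pics/ and viewed, about 8 in all and at most 12, crops included, and the job is handed in when it is done.

Besides the shell and the picture viewer there is one more tool, called after ">>>" as name([rows], argument=value, ...), one row to a line, values as JSON. apply_moves: Moves the arm, as the interface text tells. Its arguments: {"type":"object","properties":{"plan":{"type":"array","items":{"type":"array","items":{"type":"number"}}},"squeeze":{"type":"number"}},"required":["plan"]}

```bash
ls; mkdir -p pics; python3 - <<'E'
from cell import robot, cams
import cv2, numpy as np
print(robot.observe())
for n in("scene","side"):
    cv2.imwrite(f"pics/{n}0.png",cams.read_camera(n)); print(n,cams.calibration(n))
print(cams.calibration("wrist"))
E
```

```text
pics
{'time': 0.0, 'qpos': array([ 1.02799478e+00,  3.42724802e-01,  1.52502689e+00,  3.22827765e-06,
        1.27539770e+00, -1.46005372e-01]), 'qvel': array([ 0.00051795,  0.0006212 , -0.00132324,  0.00161583,  0.00047284,
        0.00084641]), 'joint_efforts': array([ 2.70572364e-04, -4.31245279e+01, -2.44220781e+01,  7.16474955e-02,
        5.59645495e-02, -1.53433466e-04]), 'tool_pos': array([0.20266941, 0.48387573, 0.23704043]), 'tool_rot': array([-1.57233605e+00,  2.29539798e-04, -3.96797290e-01]), 'contact_force': array([-0.54420844,  0.19473709, -0.80722266]), 'torque': array([-0.00086666, -0.01850989,  0.02151081]), 'opening': 0.09180397367457721}
scene {'fx': 422.9280375137106, 'fy': 422.9280375137106, 'cx': 263.7500666239252, 'cy': 194.10350107364545, 'extrinsics': array([[ 0.74505743, -0.66672235, -0.01925454, -0.42243817],
       [ 0.53460529,  0.57965745,  0.61497515, -0.31825118],
       [-0.39885664, -0.46848538,  0.78831138, -0.83211331],
       [ 0.        ,  0.        ,  0.        ,  1.        ]])}
side {'fx': 488.0483835013394, 'fy': 488.0483835013394, 'cx': 249.69753906067473, 'cy': 191.9687753333814, 'extrinsics': array([[ 0.98939553, -0.14520033,  0.00365391, -0.52751385],
       [ 0.08914942,  0.6269406 ,  0.77394952, -0.09798233],
       [-0.11466851, -0.76541645,  0.63323675, -1.17472069],
       [ 0.        ,  0.        ,  0.        ,  1.        ]])}
{'fx': 278.24736859762845, 'fy': 278.24736859762845, 'cx': 256.21392437847385, 'cy': 189.27686999083383, 'T_tool_cam': array([[ 1.18869505e-04, -9.65491617e-01, -2.60434106e-01,
        -7.02976593e-02],
       [-2.27157466e-04,  2.60434076e-01, -9.65491606e-01,
        -1.47139550e-01],
       [ 9.99999967e-01,  1.73927061e-04, -1.88360960e-04,
        -4.06507210e-04],
       [ 0.00000000e+00,  0.00000000e+00,  0.00000000e+00,
         1.00000000e+00]])}
```

View pics/scene0.png

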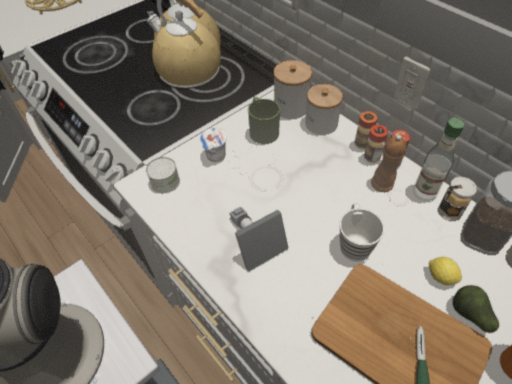

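View pics/side0.png

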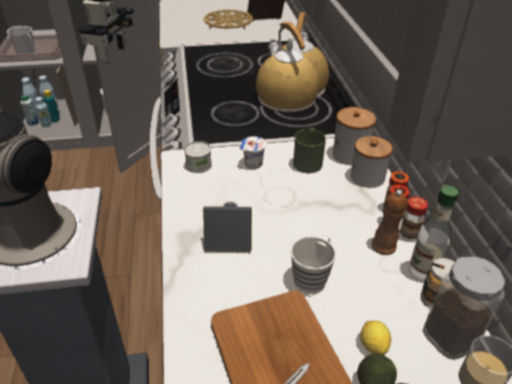

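```bash
python3 - <<'E'
import cv2, numpy as np
a=cv2.imread("pics/scene0.png")[195:275,215:305]; b=cv2.imread("pics/side0.png")[190:265,185:270]
a=cv2.resize(a,(400,356),interpolation=cv2.INTER_CUBIC); b=cv2.resize(b,(400,353),interpolation=cv2.INTER_CUBIC)
cv2.imwrite("pics/c0.png",np.hstack([a[:353],b]))
print(400/90,400/85)
E
```

```text
4.444444444444445 4.705882352941177
```

View pics/c0.png

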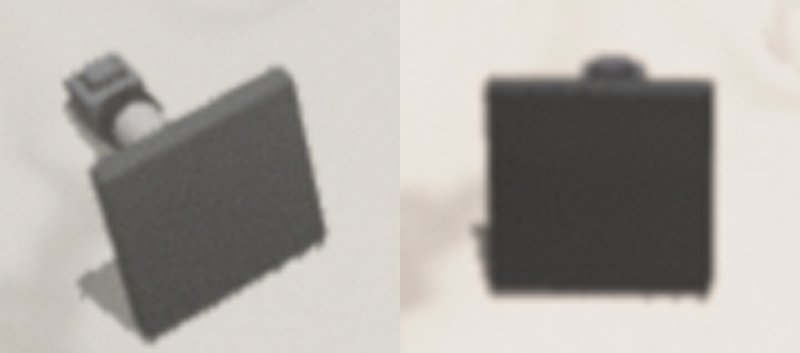

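```bash
cat > h.py <<'E'
import numpy as np, cv2
from cell import robot, cams
from scipy.optimize import least_squares
from scipy.spatial.transform import Rotation as Rn
def proj(c,P,E=None):
    E=c["extrinsics"] if E is None else E
    q=np.atleast_2d(P)@E[:3,:3].T+E[:3,3]
    return np.c_[c["cx"]+c["fx"]*q[:,0]/-q[:,2], c["cy"]-c["fy"]*q[:,1]/-q[:,2]]
def lying(p):
    s,c=np.sin(np.radians(18)),np.cos(np.radians(18)); x,y,ps=p
    z=np.array([np.cos(ps)*c,np.sin(ps)*c,-s]); xx=np.array([-s*np.cos(ps),-s*np.sin(ps),-c])
    R=np.c_[xx,np.cross(z,xx),z]; return R,np.array([x,y,.055*c+.016*s])
E
python3 - <<'E'
from h import *
a=np.array([[97,180],[290,82],[325,237],[150,340]])/4.444+[215,195]-.4
b=np.array([[88,96],[312,96],[312,293],[92,293]])/4.706+[185,190]-.4
cs,cd=cams.calibration("scene"),cams.calibration("side")
def res(p,full=False):
    R,o=lying(p)
    L=np.array([[-.055,.055,0],[-.055,-.055,0],[.055,-.055,0],[.055,.055,0]])
    # stand y with z along +y, x down: y=z×x
    P=L@R.T+o; best=None
    for Q in (P,P[[1,0,3,2]]):
        r=np.r_[(proj(cs,Q)-a).ravel(),(proj(cd,Q)-b).ravel()]
        if best is None or np.sum(r*r)<np.sum(best*best): best=r
    return best
for g in(1.2,1.57,1.9):
    f=least_squares(res,[.5,0,g]); print(f.x,f.cost)
R,o=lying(f.x); print(R,o); print(f.fun.round(1))
for L in([-.021,0,.1195],[0,0,.1195],[0,0,.05],[-.055,0,0],[.055,0,0]):
    P=R@np.array(L)+o; print(L,P.round(3),proj(cs,P),proj(cd,P))
def back(c,u,v,z):
    E=c["extrinsics"]; d=E[:3,:3].T@np.array([(u-c["cx"])/c["fx"],-(v-c["cy"])/c["fy"],-1]); C=-E[:3,:3].T@E[:3,3]
    return C+d*(z-C[2])/d[2]
print('tin',back(cs,163,165,.058),'tub',back(cs,212,133,.071),'mug',back(cs,361,223,.095),'cyl',back(cs,265,105,.08))
# per camera fits
for c,i in((cs,slice(0,8)),(cd,slice(8,16))): print(least_squares(lambda p:res(p)[i],f.x).x)
E
```

```text
[ 0.4634034  -0.11914677  1.41658346] 9.299246563372652
[ 0.4634034  -0.11914677  1.41658322] 9.299246563327717
[ 0.4634034  -0.11914677  1.41658348] 9.299246563380423
[[-4.74657333e-02 -9.88132745e-01  1.46084506e-01]
 [-3.05349811e-01  1.53602340e-01  9.39770086e-01]
 [-9.51056516e-01 -6.93889390e-18 -3.09016994e-01]] [ 0.4634034  -0.11914677  0.05725238]
[ 0.4  0.6  1.3 -1.6  1.2  0.2 -0.4  1.1 -1.6 -2.1  0.5 -1.6  0.2  0.6
 -1.   0.1]
[-0.021, 0, 0.1195] [ 0.482 -0.     0.04 ] [[236.50996124 209.49610507]] [[229.20633939 201.74003888]]
[0, 0, 0.1195] [ 0.481 -0.007  0.02 ] [[238.49356779 216.2663924 ]] [[229.28367755 209.55921001]]
[0, 0, 0.05] [ 0.471 -0.072  0.042] [[252.90983118 230.81340855]] [[227.92559488 221.28827391]]
[-0.055, 0, 0] [ 0.466 -0.102  0.11 ] [[259.39486385 223.33195118]] [[226.57896894 208.14559233]]
[0.055, 0, 0] [ 0.461 -0.136  0.005] [[268.8425052 259.9597181]] [[227.11077256 252.21518065]]
tin [0.42651294 0.21991938 0.058     ] tub [0.57957174 0.21540076 0.071     ] mug [ 0.63152406 -0.23989366  0.095     ] cyl [0.74834777 0.19522103 0.08      ]
[ 0.46264297 -0.1180143   1.41311433]
[ 0.46421668 -0.12144536  1.4235026 ]
```

```bash
cat >> h.py <<'E'
P0=np.array([0.4634,-0.1192,1.4166])
def tool_R(tilt,jaw):  # jaw: horizontal dir of tool z; tilt deg about -jaw... down(0)->toward +Y
    z=np.array([np.cos(jaw),np.sin(jaw),0]); y=np.array([0,0,-1.]); R=np.c_[np.cross(y,z),y,z]
    return Rn.from_rotvec(z*np.radians(tilt)).as_matrix()@R
def cur():
    o=robot.observe(); return o,Rn.from_euler('xyz',o["tool_rot"]).as_matrix(),np.array(o["tool_pos"])
def row(R,t,R0=None,t0=None):
    if R0 is None: _,R0,t0=cur()
    return np.r_[(R0.T@(np.array(t)-t0)).round(4),np.degrees(Rn.from_matrix(R0.T@R).as_rotvec()).round(1)]
JY=P0[2]-np.pi/2
E
python3 - <<'E'
from h import *
print(row(tool_R(0,JY),[.481,-.007,.2]).tolist()); print(tool_R(30,JY)[:,1])
E
```

```text
[0.4464, 0.0375, -0.3452, 0.1, 76.1, 0.0]
[ 0.07679301  0.49406764 -0.8660254 ]
```

>>> apply_moves([
  [0.09,0.007,-0.07,0,10,0,-1],
  [0.15,0.015,-0.12,0,20,0,-1],
  [0.2,0.02,-0.155,0,30,0,-1],
  [0.25,0.02,-0.19,0,40,0,-1],
  [0.29,0.025,-0.225,0,50,0,-1],
])

```text
time: 0.72
tool_pos: [0.3573, 0.2114, 0.2163]
tool_rot: [-1.57, 0.0, -1.275]
contact_force: [0.5, -0.4, -0.5]
opening: 0.092
```

```bash
python3 - <<'E'
from h import *
print(cur()[2],row(tool_R(0,JY),[.481,-.007,.2]).tolist())
E
```

```text
[0.35732392 0.21137976 0.21629946] [0.245, 0.0163, 0.0546, -0.0, 25.8, -0.0]
```

>>> apply_moves([
  [0.06,0.004,0.013,0,9,0,-1],
  [0.12,0.008,0.026,0,18,0,-1],
  [0.18,0.012,0.04,0,25.8,0,-1],
  [0.23,0.016,0.05,0,25.8,0,-1],
  [0.245,0.016,0.0546,0,25.8,0,-1],
])

```text
time: 1.35
tool_pos: [0.4821, -0.0071, 0.1996]
tool_rot: [-1.572, -0.0, -1.723]
contact_force: [0.1, 0.7, 0.2]
opening: 0.0917
```

```bash
python3 - <<'E'
from h import *
o,R,t=cur(); print(t,o["tool_rot"],o["qpos"].round(3))
w=cams.calibration("wrist"); im=cams.read_camera("wrist")
T=np.eye(4); T[:3,:3]=R; T[:3,3]=t; E=np.linalg.inv(T@w["T_tool_cam"])
Rs,os=lying(P0)
for L in([-.021,0,.1195],[-.015,.017,.14],[-.015,-.017,.14],[-.055,.055,.016],[-.055,-.055,.016]):
    p=proj(w,Rs@np.array(L)+os,E)[0]; print(L,p); cv2.circle(im,tuple(int(round(v)) for v in p),3,(0,0,255),1)
cv2.imwrite("pics/w1.png",im)
E
```

```text
[ 0.48212588 -0.00708409  0.19964687] [-1.57195497e+00 -1.73014404e-04 -1.72312644e+00] [-0.174  0.301  1.697 -0.     1.145 -0.021]
[-0.021, 0, 0.1195] [255.65610642 172.50762164]
[-0.015, 0.017, 0.14] [240.89612493 155.27754501]
[-0.015, -0.017, 0.14] [270.51706465 155.33355513]
[-0.055, 0.055, 0.016] [199.32907406 273.52279551]
[-0.055, -0.055, 0.016] [311.38601596 273.76087481]
```

View pics/w1.png

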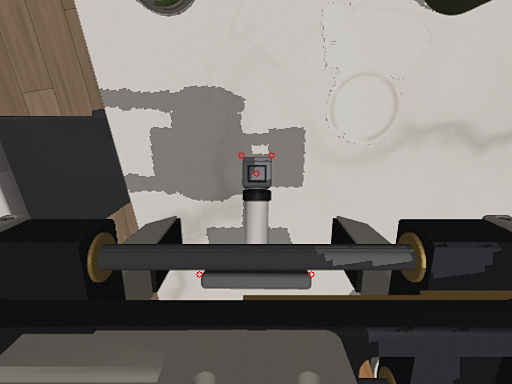

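```bash
python3 - <<'E'
from h import *
for z in(.1,.022): print(row(tool_R(-30,JY),[.4818,-.0065,z]).tolist())
E
```

```text
[-0.0005, 0.0998, -0.001, -0.0, 0.1, -30.0]
[-0.0006, 0.1778, -0.001, -0.0, 0.1, -30.0]
```

>>> apply_moves([
  [0,0.03,-0.001,0,0,-9,-1],
  [0,0.06,-0.001,0,0,-18,-1],
  [0,0.09,-0.001,0,0,-27,-1],
  [0,0.1,-0.001,0,0,-30,-1],
  [0,0.1,-0.001,0,0,-30,-1],
])

```text
time: 2.02
tool_pos: [0.4794, -0.0026, 0.0993]
tool_rot: [-1.574, -0.524, -1.715]
contact_force: [0.7, 0.6, 0.7]
opening: 0.0921
```

```bash
python3 - <<'E'
from h import *
o,R,t=cur(); print(t,R[:,1],o["qpos"].round(3),row(tool_R(-30,JY),[.4818,-.0065,.022]).tolist())
E
```

```text
[ 0.47943477 -0.00255701  0.09925174] [-0.07531262 -0.49451514 -0.86589998] [ 0.143  0.555  1.746 -0.573  1.082  0.624] [-0.0356, 0.0687, 0.0032, -0.1, 0.5, 0.0]
```

>>> apply_moves([
  [-0.018,0.035,0.002,0,0.3,0,-1],
  [-0.028,0.055,0.003,0,0.3,0,-1],
  [-0.0355,0.0687,0.003,0,0.3,0,-1],
  [-0.0355,0.0687,0.003,0,0.3,0,-1],
  [-0.0355,0.0687,0.003,0,0.3,0,-1],
])

```text
time: 2.65
tool_pos: [0.4835, -0.0084, 0.0241]
tool_rot: [-1.566, -0.523, -1.727]
contact_force: [0.3, 0.7, 0.6]
opening: 0.0916
```

```bash
python3 - <<'E'
from h import *
o,R,t=cur(); print(t,R[:,1],o["qpos"].round(3),row(tool_R(-30,JY),[.4818,-.0065,.022]).tolist())
E
```

```text
[ 0.48352874 -0.00842995  0.02413811] [-0.07276452 -0.49415419 -0.86632382] [ 0.13   0.683  1.784 -0.638  0.938  0.738] [-0.0025, 0.001, -0.002, -0.2, -0.1, -0.0]
```

>>> apply_moves([
  [-0.0025,0.001,-0.002,0,0,0,-0.5],
  [-0.0025,0.001,-0.002,0,0,0,0],
  [-0.0025,0.001,-0.002,0,0,0,1],
  [-0.0025,0.001,-0.002,0,0,0,1],
  [-0.0025,0.001,-0.002,0,0,0,1],
], squeeze=30)

```text
time: 3.28
tool_pos: [0.4813, -0.0065, 0.021]
tool_rot: [-1.568, -0.524, -1.726]
contact_force: [-0.2, -0.0, 0.1]
opening: 0.0465
```

```bash
cat >> h.py <<'E'
def stand_at(th,p=P0):   # stand pose after turning up th deg
    R0,o0=lying(p); y=R0[:,1]
    def about(R,o,L,a):
        Q=Rn.from_rotvec(-y*np.radians(a)).as_matrix(); P=R@L+o; return Q@R,P+Q@(o-P)
    a=min(th,18); R,o=about(R0,o0,np.array([.055,0,.016]),a)
    if th>18: R,o=about(R,o,np.array([.055,0,0]),th-18)
    return R,o
def swing(th0,ths,R0=None,t0=None):
    """tool poses keeping the current grasp while stand goes th0 -> ths"""
    if R0 is None: _,R0,t0=cur()
    Ra,oa=stand_at(th0); out=[]
    for th in ths:
        Rb,ob=stand_at(th); Q=Rb@Ra.T
        out.append(row(Q@R0,Q@(t0-oa)+ob,R0,t0).tolist())
    return out
E
python3 - <<'E'
from h import *
o,R,t=cur(); print(o,t)
for th in(18,60,108): print(stand_at(th))
for r in swing(0,[4,9,15,21,27]):print(r)
E
```

```text
{'time': 3.275, 'qpos': array([ 0.13447476,  0.68706262,  1.78873853, -0.63987644,  0.93380907,
        0.74644538]), 'qvel': array([-0.00084763, -0.00092598,  0.00103646, -0.00104287, -0.00084207,
        0.00123084]), 'joint_efforts': array([ 1.32047769e-02, -4.85230708e+01, -1.32017791e+01, -1.33480947e+00,
        1.55078955e+00, -1.86575385e-02]), 'tool_pos': array([ 0.48127603, -0.00653344,  0.02104701]), 'tool_rot': array([-1.56770519, -0.52351078, -1.72582105]), 'contact_force': array([-0.23244938, -0.0490042 ,  0.11924279]), 'torque': array([ 0.25643155,  0.05283774, -0.03065428]), 'opening': 0.04646802065722838} [ 0.48127603 -0.00653344  0.02104701]
(array([[-2.25066387e-18, -9.88135283e-01,  1.53586011e-01],
       [-1.04907906e-16,  1.53586011e-01,  9.88135283e-01],
       [-1.00000000e+00, -3.19036958e-18, -1.01750250e-16]]), array([ 0.46066939, -0.13676809,  0.055     ]))
(array([[ 1.02769101e-01, -9.88135283e-01,  1.14136649e-01],
       [ 6.61191561e-01,  1.53586011e-01,  7.34327622e-01],
       [-7.43144825e-01, -1.46520843e-17,  6.69130606e-01]]), array([ 0.45501709, -0.17313362,  0.04087297]))
(array([[ 1.53586011e-01, -9.88135283e-01,  4.28548213e-17],
       [ 9.88135283e-01,  1.53586011e-01,  1.39032277e-16],
       [-1.04008874e-16,  4.70320257e-17,  1.00000000e+00]]), array([ 4.52222159e-01, -1.91115528e-01,  6.93889390e-18]))
[0.0055, -0.0061, 0.0, -0.0, 0.0, 4.0]
[0.013, -0.0131, 0.0, -0.0, 0.0, 9.0]
[0.0228, -0.0207, 0.0001, -0.0, 0.0, 15.0]
[0.0337, -0.0278, 0.0001, -0.0, 0.1, 21.0]
[0.0458, -0.0345, 0.0001, -0.0, 0.1, 27.0]
```

>>> apply_moves([
  [0,0,0,0,0,0,1],
  [0,0,0,0,0,0,1],
  [0,0,0,0,0,0,1],
  [0,0,0,0,0,0,1],
  [0,0,0,0,0,0,1],
], squeeze=35)

```text
time: 3.9
tool_pos: [0.4814, -0.0065, 0.0211]
tool_rot: [-1.567, -0.523, -1.726]
contact_force: [1.4, -0.6, -1.1]
opening: 0.034
```

>>> apply_moves([
  [0.0055,-0.006,0,0,0,4,1],
  [0.013,-0.0131,0,0,0,9,1],
  [0.0228,-0.0207,0,0,0,15,1],
  [0.0337,-0.0278,0,0,0,21,1],
  [0.0458,-0.0345,0,0,0,27,1],
])

```text
time: 4.53
tool_pos: [0.4778, -0.0286, 0.0745]
tool_rot: [-1.567, -0.049, -1.724]
contact_force: [-1.0, -0.4, -2.3]
opening: 0.034
```

```bash
python3 - <<'E'
from h import *
o,R,t=cur(); print(o["contact_force"],o["qpos"].round(2),o["opening"]); d=R[:,1]; print(np.degrees(np.arctan2(d[1],-d[2])),t)
h=stand_at(27); print("head",h[0]@[0,0,.1195]+h[1])
# total plan from grasp pose at th=0: report absolute rows from current measured as th=27 
for r in swing(27,[33,39,45,51,57]):print(r)
cv2.imwrite("pics/sd1.png",np.hstack([cams.read_camera("side")[120:300,120:360],cams.read_camera("scene")[120:300,120:360]]))
E
```

```text
[-1.02984075 -0.37474076 -2.25430268] [-0.19  0.47  1.86 -0.07  0.81  0.01] 0.03401902725094148
-2.789907853948775 [ 0.47779422 -0.02856729  0.07445976]
head [ 0.47747552 -0.02864152  0.07301678]
[0.0089, -0.0106, 0.0, 0.0, 0.0, 6.0]
[0.0189, -0.0203, 0.0001, 0.0, 0.0, 12.0]
[0.0298, -0.0288, 0.0001, 0.0, 0.1, 18.0]
[0.0416, -0.0361, 0.0001, 0.0, 0.1, 24.0]
[0.054, -0.0422, 0.0001, 0.0, 0.1, 30.0]
```

View pics/sd1.png

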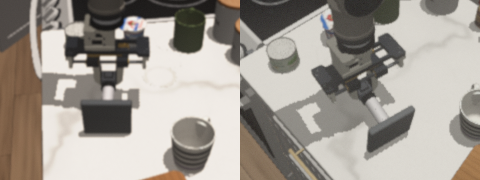

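Tracking as planned: the tool holds the head and the stand is turning up on its edge. I continue.

>>> apply_moves([
  [0.0089,-0.0106,0,0,0,6,1],
  [0.0189,-0.0203,0,0,0,12,1],
  [0.0298,-0.0288,0,0,0,18,1],
  [0.0416,-0.0361,0,0,0,24,1],
  [0.054,-0.0422,0,0,0,30,1],
])

```text
time: 5.25
tool_pos: [0.4693, -0.0799, 0.1189]
tool_rot: [-1.57, 0.472, -1.724]
contact_force: [-1.9, -2.2, 1.6]
opening: 0.0336
```

```bash
python3 - <<'E'
from h import *
o,R,t=cur(); print(o["contact_force"],o["qpos"].round(2),o["opening"]); d=R[:,1]; print(np.degrees(np.arctan2(d[1],-d[2])),t)
h=stand_at(57); print("head",h[0]@[0,0,.1195]+h[1])
for r in swing(57,[62,67,72,77,82]):print(r)
E
```

```text
[-1.85080119 -2.1892904   1.63343431] [-0.61  0.48  1.8   0.47  1.13 -0.71] 0.03364086274194013
26.780290366615393 [ 0.46929141 -0.07988704  0.1188558 ]
head [ 0.46961675 -0.07920296  0.11794681]
[0.0073, -0.0089, -0.0, 0.0, 0.0, 5.0]
[0.0154, -0.0171, -0.0, 0.0, 0.0, 10.0]
[0.0242, -0.0245, -0.0, 0.0, 0.0, 15.0]
[0.0336, -0.0312, -0.0, 0.0, 0.0, 20.0]
[0.0435, -0.037, -0.0001, 0.0, 0.0, 25.0]
```

>>> apply_moves([
  [0.0073,-0.0089,0,0,0,5,1],
  [0.0154,-0.0171,0,0,0,10,1],
  [0.0242,-0.0245,0,0,0,15,1],
  [0.0336,-0.0312,0,0,0,20,1],
  [0.0435,-0.037,0,0,0,25,1],
])

```text
time: 5.88
tool_pos: [0.4608, -0.1349, 0.1323]
tool_rot: [-1.572, 0.909, -1.724]
contact_force: [-0.5, -4.2, 7.1]
opening: 0.0337
```

```bash
python3 - <<'E'
from h import *
o,R,t=cur(); print(o["contact_force"],o["qpos"].round(2),o["opening"]); d=R[:,1]; print(np.degrees(np.arctan2(d[1],-d[2])),t)
h=stand_at(82); print("head",h[0]@[0,0,.1195]+h[1])
for r in swing(82,[87,92,97,102,107]):print(r)
E
```

```text
[-0.53596392 -4.20860931  7.06295213] [-0.86  0.68  1.65  0.64  1.52 -0.99] 0.03365911017163411
51.755037043450464 [ 0.46081845 -0.13490015  0.13233263]
head [ 0.46112273 -0.13385143  0.1315163 ]
[0.0074, -0.0089, -0.0, 0.0, -0.0, 5.0]
[0.0155, -0.0171, -0.0, 0.0, -0.0, 10.0]
[0.0243, -0.0246, -0.0001, 0.0, -0.0, 15.0]
[0.0337, -0.0313, -0.0001, 0.0, -0.0, 20.0]
[0.0436, -0.0371, -0.0001, 0.0, -0.0, 25.0]
```

>>> apply_moves([
  [0.007,-0.0092,0,0,0,5,1],
  [0.0151,-0.0174,0,0,0,10,1],
  [0.0238,-0.0249,0,0,0,15,1],
  [0.0332,-0.0316,0,0,0,20,1],
  [0.0432,-0.0374,0,0,0,25,1],
])

```text
time: 6.5
tool_pos: [0.4522, -0.1907, 0.1212]
tool_rot: [-1.576, 1.346, -1.727]
contact_force: [-1.1, -7.0, 5.9]
opening: 0.0338
```

```bash
python3 - <<'E'
from h import *
o,R,t=cur(); print(o["contact_force"],o["torque"],o["qpos"].round(2),o["opening"]); d=R[:,1]; print(np.degrees(np.arctan2(d[1],-d[2])),t)
h=stand_at(107); print("head",h[0]@[0,0,.1195]+h[1])
for n,(x0,x1,y0,y1) in {"side":(140,300,100,280),"scene":(180,340,130,310)}.items():
    globals()[n]=cv2.resize(cams.read_camera(n)[y0:y1,x0:x1],None,fx=2.5,fy=2.5,interpolation=cv2.INTER_CUBIC)
cv2.imwrite("pics/up1.png",np.hstack([side,scene]))
E
```

```text
[-1.05261513 -7.03960987  5.87801412] [ 0.03326897  0.0101368  -0.041739  ] [-0.99  0.97  1.46  0.75  1.88 -1.1 ] 0.03382142382441573
76.97519087697367 [ 0.45220074 -0.19069044  0.12121481]
head [ 0.45254376 -0.18904643  0.12044168]
```

View pics/up1.png

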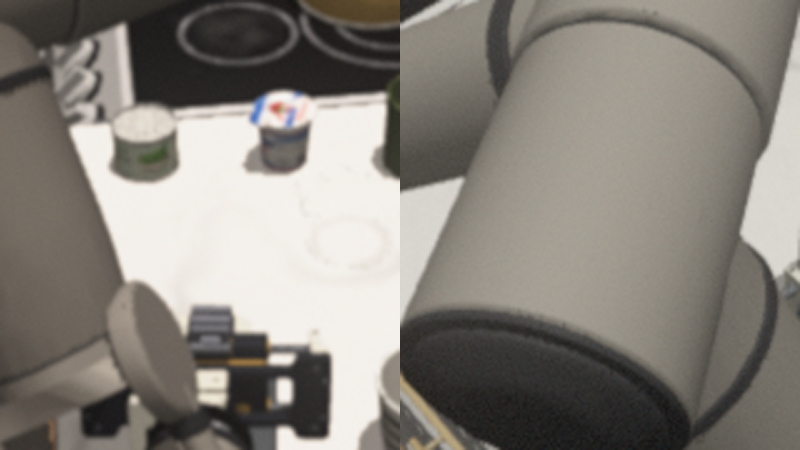

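>>> apply_moves([
  [0.002,-0.0008,0,0,0,1,1],
  [0.002,-0.0008,0,0,0,1,1],
  [0.002,-0.0008,0,0,0,1,0.2],
  [0.002,-0.0008,0,0,0,1,-0.4],
  [0.002,-0.0008,0,0,0,1,-1],
], squeeze=10)

```text
time: 7.22
tool_pos: [0.4523, -0.1907, 0.1188]
tool_rot: [-1.567, 1.362, -1.72]
contact_force: [-0.7, -0.3, -0.2]
opening: 0.0519
```

```bash
python3 - <<'E'
from h import *
o,R,t=cur(); print(o["contact_force"],o["opening"],t); print(R.round(3))
E
```

```text
[-0.7115651  -0.28722925 -0.23289877] 0.05187533743306372 [ 0.45231423 -0.19066152  0.11880868]
[[-0.031  0.148  0.988]
 [-0.205  0.967 -0.152]
 [-0.978 -0.208  0.001]]
```

>>> apply_moves([
  [0,-0.01,0,0,0,0,-1],
  [0,-0.03,0,0,0,0,-1],
  [0,-0.06,0,0,0,0,-1],
  [-0.02,-0.08,0,0,0,0,-1],
  [-0.06,-0.085,0,0,0,0,-1],
])

```text
time: 7.85
tool_pos: [0.4408, -0.2627, 0.1953]
tool_rot: [-1.567, 1.362, -1.722]
contact_force: [-1.4, 0.0, 0.2]
opening: 0.0917
```

```bash
python3 - <<'E'
from h import *
o,R,t=cur(); print(o["contact_force"],o["opening"],t)
w=cams.calibration("wrist"); im=cams.read_camera("wrist"); cv2.imwrite("pics/w2.png",im)
Rj=tool_R(0,JY+np.pi/2)
print(row(Rj,[.452,-.191,.26]).tolist(),row(tool_R(0,JY),[.452,-.22,.28]).tolist())
E
```

```text
[-1.35199434  0.01686733  0.19303894] 0.09168611445133078 [ 0.4407833  -0.26269814  0.19529892]
[-0.0732, 0.0583, -0.0002, -60.4, -74.3, -60.0] [-0.0867, 0.026, 0.0044, -0.3, 0.3, -77.8]
```

View pics/w2.png

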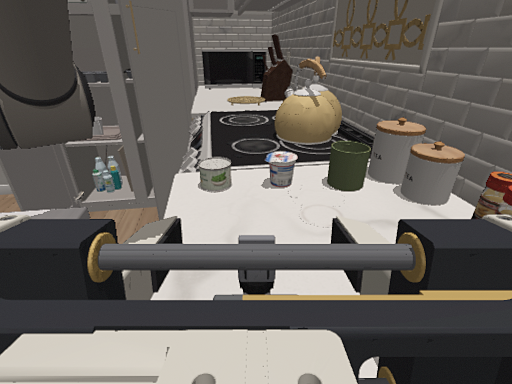

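```bash
cat >> h.py <<'E'
from scipy.spatial.transform import Slerp
def path(R,ts,n):   # slerp to R over n rows, positions ts (list, n)
    _,R0,t0=cur(); s=Slerp([0,1],Rn.from_matrix([R0,R]))
    for i in range(n): print(row(s((i+1)/n).as_matrix(),ts[i],R0,t0).tolist())
E
python3 - <<'E'
from h import *
t0=cur()[2]; T=np.array([.452,-.2,.3]); n=11
path(tool_R(0,JY-np.pi/2),[t0+(T-t0)*np.array([min(1,(i+1)/10)]*2+[min(1,(i+1)/5)]) for i in range(n)],n)
E
```

```text
[-0.0207, 0.002, 0.0002, 5.5, 6.8, -5.5]
[-0.0415, 0.004, 0.0004, 10.9, 13.6, -11.0]
[-0.0622, 0.0061, 0.0006, 16.4, 20.4, -16.5]
[-0.083, 0.0081, 0.0009, 21.8, 27.2, -22.0]
[-0.1037, 0.0101, 0.0011, 27.3, 34.0, -27.5]
[-0.1051, 0.0163, 0.0012, 32.7, 40.8, -33.0]
[-0.1064, 0.0225, 0.0012, 38.2, 47.7, -38.5]
[-0.1078, 0.0287, 0.0013, 43.7, 54.5, -44.0]
[-0.1091, 0.0349, 0.0014, 49.1, 61.3, -49.5]
[-0.1104, 0.0411, 0.0015, 54.6, 68.1, -55.0]
[-0.1104, 0.0411, 0.0015, 60.0, 74.9, -60.5]
```

>>> apply_moves([
  [-0.0207,0.002,0,5.5,6.8,-5.5,-1],
  [-0.0415,0.004,0,10.9,13.6,-11,-1],
  [-0.0622,0.006,0,16.4,20.4,-16.5,-1],
  [-0.083,0.008,0,21.8,27.2,-22,-1],
  [-0.104,0.01,0,27.3,34,-27.5,-1],
])

```text
time: 8.52
tool_pos: [0.4455, -0.2305, 0.2962]
tool_rot: [-1.955, 0.709, -2.694]
contact_force: [-0.2, 0.1, 0.3]
opening: 0.0919
```

```bash
python3 - <<'E'
from h import *
print(cur()[0]["qpos"].round(2),cur()[2])
t0=cur()[2]; T=np.array([.452,-.195,.3]); n=7
path(tool_R(0,JY-np.pi/2),[t0+(T-t0)*min(1,(i+1)/5) for i in range(n)],n)
E
```

```text
[-1.05  0.38  1.57  0.68  1.62 -0.18] [ 0.4454846  -0.23053188  0.29618879]
[-0.0037, 0.0042, -0.0046, 4.7, 5.8, -4.7]
[-0.0074, 0.0084, -0.0092, 9.4, 11.6, -9.4]
[-0.0112, 0.0127, -0.0138, 14.0, 17.3, -14.0]
[-0.0149, 0.0169, -0.0184, 18.7, 23.1, -18.7]
[-0.0186, 0.0211, -0.023, 23.4, 28.9, -23.4]
[-0.0186, 0.0211, -0.023, 28.1, 34.7, -28.1]
[-0.0186, 0.0211, -0.023, 32.7, 40.5, -32.7]
```

>>> apply_moves([
  [-0.004,0.004,-0.005,5.5,6.8,-5.5,-1],
  [-0.007,0.008,-0.009,11,13.6,-11,-1],
  [-0.011,0.013,-0.014,16.5,20.4,-16.5,-1],
  [-0.015,0.017,-0.018,22,27.2,-22,-1],
  [-0.0186,0.021,-0.023,27.5,34,-27.5,-1],
])

```text
time: 9.15
tool_pos: [0.4519, -0.1948, 0.3003]
tool_rot: [-1.656, 0.098, 3.096]
contact_force: [0.1, -0.2, -0.8]
opening: 0.0916
```

```bash
python3 - <<'E'
from h import *
print(cur()[0]["qpos"].round(2),cur()[2])
print(row(tool_R(0,JY-np.pi/2),[.452,-.190,.25]).tolist())
E
```

```text
[-0.64  0.21  1.55  0.13  1.36  0.94] [ 0.45190985 -0.19475977  0.30028842]
[0.005, 0.0503, -0.0005, 5.2, 6.5, -5.3]
```

>>> apply_moves([
  [0.001,0.01,0,2.6,3.2,-2.6,-1],
  [0.002,0.025,0,5.2,6.5,-5.3,-1],
  [0.004,0.04,0,5.2,6.5,-5.3,-1],
  [0.005,0.05,0,5.2,6.5,-5.3,-1],
  [0.005,0.05,0,5.2,6.5,-5.3,-1],
])

```text
time: 9.78
tool_pos: [0.4519, -0.1901, 0.2488]
tool_rot: [-1.576, 0.0, 2.992]
contact_force: [-0.6, 0.5, 0.5]
opening: 0.0913
```

```bash
python3 - <<'E'
from h import *
o,R,t=cur(); print(o["qpos"].round(2),t,o["tool_rot"])
w=cams.calibration("wrist"); im=cams.read_camera("wrist")
T=np.eye(4); T[:3,:3]=R; T[:3,3]=t; E=np.linalg.inv(T@w["T_tool_cam"])
Rs,os=stand_at(108)
for L in([-.015,.017,.14],[-.015,-.017,.14],[.015,.017,.14],[.015,-.017,.14],[-.055,.055,.016],[-.055,-.055,.016],[.055,-.055,.016],[.055,.055,.016]):
    p=proj(w,Rs@np.array(L)+os,E)[0]; print(L,p.round(1)); im[int(p[1]),int(p[0])]=(0,0,255)
x0,y0=160,60
cv2.imwrite("pics/w3r.png",im)
cv2.imwrite("pics/w3.png",cv2.resize(im[y0:y0+200,x0:x0+200],None,fx=3,fy=3,interpolation=cv2.INTER_NEAREST))
E
```

```text
[-0.56  0.27  1.6   0.    1.28  1.16] [ 0.45191546 -0.19014178  0.24879561] [-1.57552266e+00  3.81112872e-04  2.99175760e+00]
[-0.015, 0.017, 0.14] [272.9 206.3]
[-0.015, -0.017, 0.14] [273.6 171.8]
[0.015, 0.017, 0.14] [241.9 206.2]
[0.015, -0.017, 0.14] [241.6 171.7]
[-0.055, 0.055, 0.016] [295.7 204.1]
[-0.055, -0.055, 0.016] [299.1 125.4]
[0.055, -0.055, 0.016] [216.5 125. ]
[0.055, 0.055, 0.016] [219.  203.6]
```

View pics/w3.png

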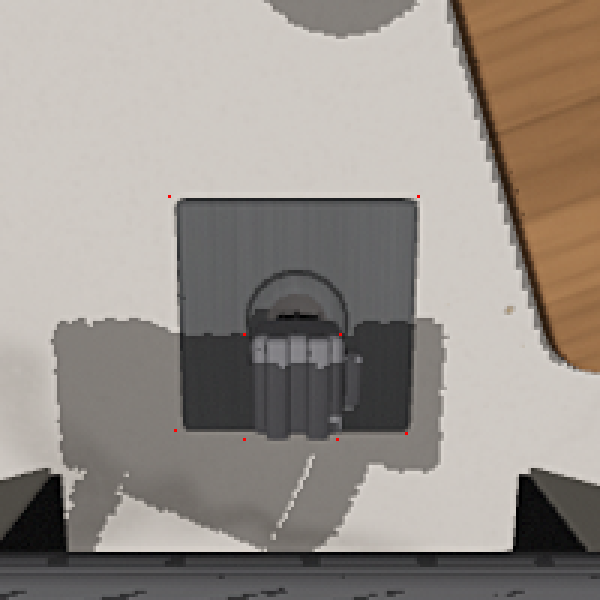

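```bash
python3 - <<'E'
from h import *
print(row(tool_R(0,JY-np.pi/2),[.452,-.1923,.117]).tolist())
E
```

```text
[0.0001, 0.1324, 0.0025, 0.2, 0.2, -0.1]
```

>>> apply_moves([
  [0,0.03,0.0025,0.2,0.2,0,-1],
  [0,0.065,0.0025,0.2,0.2,0,-1],
  [0,0.1,0.0025,0.2,0.2,0,-1],
  [0,0.125,0.0025,0.2,0.2,0,-1],
  [0,0.132,0.0025,0.2,0.2,0,-1],
])

```text
time: 10.45
tool_pos: [0.4519, -0.1921, 0.1165]
tool_rot: [-1.572, 0.0, 2.988]
contact_force: [-0.6, 0.4, 0.3]
opening: 0.0919
```

```bash
python3 - <<'E'
from h import *
o=cur()[0]; print(o["contact_force"],o["opening"],o["tool_pos"],o["tool_rot"],row(tool_R(0,JY-np.pi/2),[.452,-.1923,.117]).tolist())
im=cams.read_camera("wrist"); cv2.imwrite("pics/w4.png",im[60:384,96:416])
E
```

```text
[-0.56527125  0.39901724  0.30952112] 0.0919146330343982 [ 0.45186376 -0.19211449  0.11650779] [-1.57217032e+00  1.81556259e-04  2.98828045e+00] [-0.0002, -0.0005, 0.0002, 0.1, 0.1, -0.0]
```

View pics/w4.png

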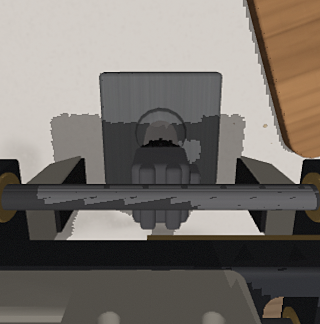

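>>> apply_moves([
  [0,0,0,0,0,0,0],
  [0,0,0,0,0,0,0.1],
  [0,0,0,0,0,0,0.15],
  [0,0,0,0,0,0,0.15],
  [0,0,0,0,0,0,0.15],
], squeeze=20)

```text
time: 11.12
tool_pos: [0.4522, -0.192, 0.1173]
tool_rot: [-1.571, 0.002, 2.989]
contact_force: [0.3, 0.1, 0.3]
opening: 0.0465
```

>>> apply_moves([
  [0,0,0,0,0,0,0.18],
  [0,0,0,0,0,0,0.2],
  [0,0,0,0,0,0,0.22],
  [0,0,0,0,0,0,0.24],
  [0,0,0,0,0,0,0.26],
])

```text
time: 11.75
tool_pos: [0.4523, -0.1923, 0.1173]
tool_rot: [-1.571, 0.002, 2.989]
contact_force: [-0.7, -4.6, 2.3]
opening: 0.0338
```

>>> apply_moves([
  [0,0,0,0,0,0,0.28],
  [0,0,0,0,0,0,0.3],
  [0,0,0,0,0,0,0.32],
  [0,0,0,0,0,0,0.34],
  [0,0,0,0,0,0,0.36],
], squeeze=25)

```text
time: 12.38
tool_pos: [0.4523, -0.192, 0.1173]
tool_rot: [-1.571, 0.002, 2.989]
contact_force: [-1.0, -4.1, 2.7]
opening: 0.0298
```

>>> apply_moves([
  [0,0,0.0005,0,0,0,0.5],
  [0,0,0.001,0,0,0,0.6],
  [0,0,0.001,0,0,0,0.8],
  [0,0,0.001,0,0,0,1],
  [0,0,0.001,0,0,0,1],
], squeeze=25)

```text
time: 13.0
tool_pos: [0.4523, -0.1922, 0.1173]
tool_rot: [-1.573, 0.002, 2.989]
contact_force: [0.2, 3.2, 5.2]
opening: 0.0301
```

```bash
python3 - <<'E'
from h import *
o=cur()[0]; print(o["contact_force"],o["torque"],o["opening"],o["tool_pos"],o["tool_rot"])
im=cams.read_camera("side"); cv2.imwrite("pics/s5.png",cv2.resize(im[150:290,160:320],None,fx=4,fy=4,interpolation=cv2.INTER_CUBIC))
E
```

```text
[0.19121657 3.18539283 5.21683724] [ 0.08184977  0.12280649 -0.01153976] 0.030136211803201432 [ 0.45229962 -0.19216338  0.11729411] [-1.57280464e+00  1.83162833e-03  2.98885488e+00]
```

View pics/s5.png

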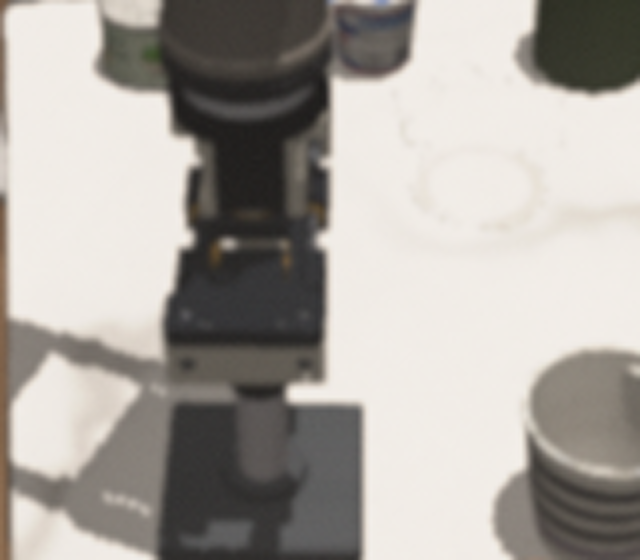

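>>> apply_moves([
  [0,-0.003,-0.0004,0,0,0,1],
  [0,-0.01,-0.0004,0,0,0,1],
  [0,-0.018,-0.0004,0,0,0,1],
  [0,-0.026,-0.0004,0,0,0,1],
  [0,-0.034,-0.0004,0,0,0,1],
])

```text
time: 13.68
tool_pos: [0.4521, -0.1923, 0.1517]
tool_rot: [-1.572, 0.002, 2.989]
contact_force: [3.5, 1.5, -1.9]
opening: 0.0299
```

>>> apply_moves([
  [0,-0.008,0,0,0,0,1],
  [0,-0.016,0,0,0,0,1],
  [0,-0.024,0,0,0,0,1],
  [0,-0.032,0,0,0,0,1],
  [0,-0.036,0,0,0,0,1],
])

```text
time: 14.3
tool_pos: [0.452, -0.1925, 0.1877]
tool_rot: [-1.572, 0.002, 2.989]
contact_force: [2.9, 3.6, -1.4]
opening: 0.0297
```

>>> apply_moves([
  [0,-0.002,0,0,0,0,1],
  [0,-0.004,0,0,0,0,1],
  [0,-0.006,0,0,0,0,1],
  [0,-0.007,0,0,0,0,1],
  [0,-0.007,0,0,0,0,1],
])

```text
time: 14.92
tool_pos: [0.452, -0.1925, 0.1942]
tool_rot: [-1.572, 0.002, 2.989]
contact_force: [2.0, 2.6, -1.1]
opening: 0.0302
```

```bash
python3 - <<'E'
from h import *
o=cur()[0]; print(o["time"],o["contact_force"],o["torque"],o["opening"],o["tool_pos"],o["tool_rot"])
im=cams.read_camera("side"); cv2.imwrite("pics/s6.png",cv2.resize(im[150:290,160:320],None,fx=4,fy=4,interpolation=cv2.INTER_CUBIC))
E
```

```text
14.925 [ 2.02172424  2.59857277 -1.10700912] [ 0.80139731 -0.34677315 -0.04409598] 0.030186457101648505 [ 0.45200217 -0.19254645  0.19418339] [-1.57169639e+00  1.51457223e-03  2.98889729e+00]
```

View pics/s6.png

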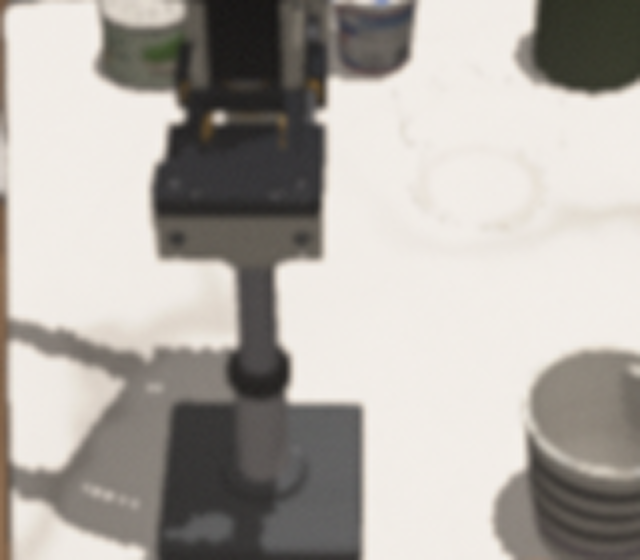

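```bash
python3 - <<'E'
from h import *
o=robot.observe(); print(o["contact_force"],o["opening"],o["qvel"].round(3)); print(robot.hand_in())
E
```

```text
[ 0.7111018   3.2373223  -0.73065549] 0.02960941238355793 [ 0.     0.003 -0.001 -0.001 -0.001  0.001]
the job is handed in; nothing more can be done
None
```

I set the stand upright, squeezed its button in and pulled the mast out to about 77 of its 80 mm. I then handed the job in at about 15 s with the gripper still holding the head. The hand-in reports no verdict.

- **Button:** the fingers stood 29.6–30.2 mm apart across the head, against 30 mm with the button fully in. The squeeze was set to 25 N.
- **Mast:** the 77 mm is how far the hand rose with the grip closed. I stopped 3 mm short of the end stop so the foot would not lift, so the mast is not hard against it.
- **Stand:** in the last side picture the foot was flat and in the same place as before the pull.
- **Forces:** the final pull was about 1 N, with roughly 3 N of sideways strain left in the grip. While closing on the button, the sideways force reached about 4.6 N and I re-centred by half a millimetre.
- **Disagreement:** after uprighting, the wrist camera put the head about 1.7 mm from where I had predicted. I corrected for most of that before the second grasp.
- **Other things:** I did not measure the tin, mug and tub after the move, but the arm kept clear of them and no large contact forces showed at the checks.

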